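# Lock the missing upright onto the drying rack foot

## Task

The print drying rack is missing an upright. Take the tall square tube with the hole in its side, slide it down over the bare round spigot on the rack foot so that it pushes the spring button in, and press it fully home with its hole on the button's side, so that the button pops out through the hole; then let go. Leave the short square tube where it stands.

Things in the scene. Friction and masses are not known exactly. Their poses are not given: they have to be found in the camera images.
- upright_mid (a point): Centre of the tall aluminium tube standing loose: square, 48 wide (x, y), 150 high, 0.25 kg, black capped top, z up. Bore 40 square, open below; lowest 12 flare to 54 inside, 61 outside. Hole 22 x 22 in the +x side, centred 40 above its lower end. A ledge juts 30 on +x at the top (24 wide, 10 deep). Plain y sides: grip there, pads 10 to 35 below the top. (All in mm.)
- rack: Rack foot, fixed: steel rail 12 thick, 84 in x, y -250 to +50; origin on the table under the axis of a bare round spigot, z up. Spigot 36 diameter, top 100 above table, tapering from 78 up to 14 diameter. Button, 14 diameter, round end, juts 12 from its +x side, centre 52 up. An upright already stands at y = -200, top 162. Home: tube rests on the rail, hole level with button. (All in mm.)
- button (a joint): How far the spring button is pressed in (m): 0 fully out, 0.012 flush with the spigot. It springs back by itself (2 N out, 5 N flush). A tube's flared mouth pushed down over it with 5 to 20 N presses it in (a tube let go half-way leans and jams). It reads 0.008 or more while a wall of the tube covers it and returns to about 0 when the hole reaches it.
- short_mid (a point): Centre of a bystander to leave alone: a short loose tube of the same kind, 95 mm high, 48 mm wide, standing on the table, with black cap, flared mouth and ledge but no hole.

How it is judged:
By the outcome, as a careful person would: the job done as asked, in the order asked, and still so for the second after the job is handed in, with the robot touching nothing.
It also fails if it takes over 35 s, if anything falls off the work surface, if the arm or the gripper's body presses on something with over 40 N, if the wrist force passes 120 N, or if a joint passes its speed limit or range.

## Robot

A 7-joint arm with a two-finger parallel gripper is mounted at the origin on the work surface. World frame = base frame: x ahead of the robot, y to its left, z up, the work surface at z = 0. Lengths are in mm, angles in rad, forces in N, time in s.
With the tool pointing down it reaches from about 400 to 750 mm from the base axis. Payload 19.5 kg.
Tool frame: the origin (TCP) lies between the finger pads; the fingertips stand 22 mm ahead of it and the grasp point (between the pads) lies 3 mm ahead of it; z points along the fingers, y is the direction in which the jaws open and shut (so a half turn about z gives the same grasp; the last joint's range is limited). The gripper opens to 85 mm and grips with 20 to 120 N. Pads are 22 mm wide; open, the fingers measure 114 mm over their backs; the gripper's body (76 mm by 85 mm) begins 54 mm behind the grasp point. The pads swing forward as they close: fully open they stand 13 mm farther back than shut.
Start: joints at [-1.391, 0.707, -0.028, 1.485, 0.022, 0.951, -0.075], TCP at [126.482, 560.892, 253.268] pointing down, gripper open.
Joint ranges: [-2.71, 2.71], [-0.32, 2.16], [-1.57, 1.52], [0, 2.45], [-1.46, 4.6], [0, 2.02], [-2.83, 2.83]. Speed limits (rad/s): [1.89, 1.89, 2.57, 2.57, 3.01, 3.01, 3.01].

## Interface

Orientations are given as a unit quaternion [w, x, y, z].
In Python, from cell import manip gives the robot as it stands.
- The arm moves only by the tool send_rows, never from a script. Its argument "motion" is a list of rows, each an object with "slide": the shift along the tool's x, y, z scaled (see below), a list of three; "roll": the turn about the tool's z scaled (see below). In form: [{"slide": [dx, dy, dz], "roll": roll}, ...]. A call has 1 to 20 rows; each row shifts and turns the commanded pose from where the row before left it, along the tool's axes as they then stand; what a row does not reach is not made up. The controller multiplies each number of a shift by 0.3 m and each number of a turn by 0.08 rad. A row lasts 1/12 s, in which the tool goes at most 41.7 mm and 7.16 degrees, less where a joint would pass 70% of its speed; a pose out of reach is approached as far as the arm can. A call with a number of a shift or a turn outside -1 to 1 is refused whole. A call with a gripper value outside its range is refused whole. "jaw" is the closure, from 0 (fully open) to 1 (shut), set as the call begins (left out, the last holds). The fingers move at their own pace and stop on an object; the grip force is fixed at half the most. Time passes only in rows, so rows that do not move let the fingers close. It gives the time, the measured TCP pose, the force and the opening at its end, in the units of the state.
- manip.observe(): the state, without advancing time (a new reading comes with each control period).
- manip.camera(name): name is "scene" or "top"; returns the picture (400x640x3 uint8, red, green, blue); there is no depth.
- manip.calibration(name): a dict with "intrinsics" (3x3 intrinsics, pixels), "rvec" (rotation vector, rad) and "tvec" (3), from world to camera coordinates, as OpenCV has them. Camera axes: x right, y down, z forward; pixel columns grow to the right and rows downward; lengths in mm; the calibration is good to about 2 mm. A picture is of the moment at which its call begins. calibration takes no time and is no camera call.
- manip.job_done(): hands the job in, once; it reports no verdict.
The state is a dict: "t": time; "qpos": joint angles; "dq": joint speeds; "tau": joint torques, N m; "tool_pos": TCP position; "orientation": TCP orientation; "contact_force": force on the tool from outside, world axes, zero at the start; "moment": the same for the moment, N m; "finger_gap": opening from 0.0 (shut) to 1.0 (fully open).
Only numpy, scipy, OpenCV 4.12 (cv2) and the standard library are available. Lean on these libraries where they do the work, as an engineer would, in place of code of your own. Each camera call takes 0.05 s, during which the arm holds its last target.

## Working session

There is one attempt and no reset: what is moved stays moved. The work goes in short steps, Python scripts to look and compute and a tool call to move; the robot and the scene stay as the last step left them, time stands still between calls to the robot, and variables do not carry over. Pictures are saved under pics/ and viewed, and the job is handed in when it is done.

Besides the shell and the picture viewer there is one more tool, called after ">>>" in YAML: its name, and indented under it one key for each argument. send_rows: Moves the arm, as the interface text tells. Shifts and turns lie within -1 to 1; 1 stands for 0.3 m of shift or 0.08 rad of turn. Its arguments: {"type":"object","properties":{"motion":{"type":"array"},"jaw":{"type":"number"}},"required":["motion"]}

```bash
mkdir -p pics
cat > h.py <<'E'
import numpy as np, cv2
from cell import manip
def cal(n):
    c=manip.calibration(n); K=np.array(c["intrinsics"],float); R=cv2.Rodrigues(np.array(c["rvec"],float))[0]; t=np.array(c["tvec"],float).ravel(); return K,R,t
def plane(n,u,v,z):
    K,R,t=cal(n); d=R.T@np.linalg.inv(K)@np.array([u,v,1.]); o=-R.T@t
    return o+d*(z-o[2])/d[2]
def proj(n,P):
    K,R,t=cal(n); p=K@(R@np.array(P,float)+t); return p[:2]/p[2]
def shot(n,f):
    im=manip.camera(n); cv2.imwrite("pics/"+f,im[:,:,::-1]); return im
E
python3 - <<'E'
from h import *
s=manip.observe()
for k in s: print(k,np.round(s[k],3))
shot("scene","s0.png");shot("top","t0.png")
for n in("scene","top"):
    K,R,t=cal(n);print(n,K.round(1).tolist(),(-R.T@t).round(0),R.round(2).tolist())
E
```

```text
t 0.0
qpos [-1.391  0.707 -0.028  1.485  0.022  0.951 -0.075]
dq [-0.    -0.    -0.001 -0.001  0.001 -0.002 -0.001]
tau [-0.0000e+00 -8.8323e+01  1.2350e+00 -2.3616e+01  1.7000e-02  7.0000e-03
  0.0000e+00]
tool_pos [126.434 560.693 252.831]
orientation [-0.     0.111  0.994 -0.001]
contact_force [-0.494  0.03   1.092]
moment [ 0.024 -0.007  0.026]
finger_gap 0.996
scene [[518.8, 0.0, 316.9], [0.0, 518.8, 195.1], [0.0, 0.0, 1.0]] [1379.  249.  739.] [[-0.22, 0.98, 0.01], [0.6, 0.14, -0.78], [-0.77, -0.16, -0.62]]
top [[464.9, 0.0, 320.2], [0.0, 464.9, 196.5], [0.0, 0.0, 1.0]] [403.  39. 916.] [[0.02, -1.0, -0.02], [-0.99, -0.02, -0.15], [0.15, 0.02, -0.99]]
```

```bash
sleep 1; ls . pics
```

```text
.:
h.py
pics

pics:
s0.png
t0.png
```

View pics/s0.png

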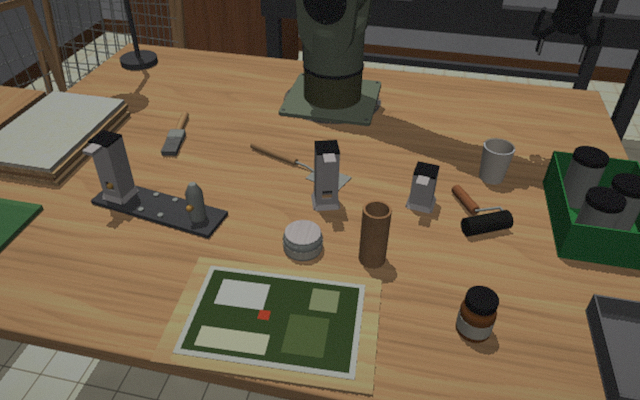

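View pics/t0.png

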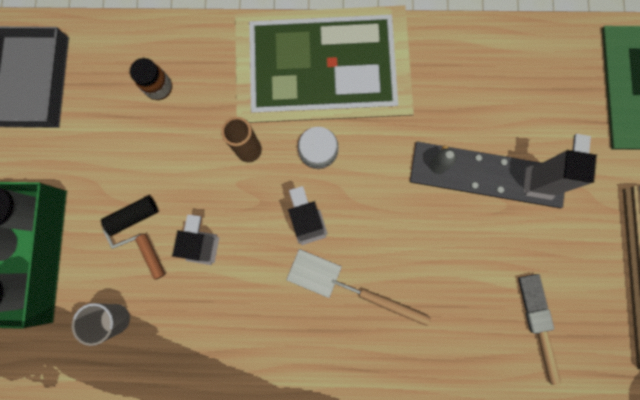

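The scene view shows the tall tube with its hole at about (326,175), the short tube at (423,187), and the rack at left with its spigot at (195,203). In the top view the tall tube's cap is at about (307,222) and the spigot at (437,158). I'll zoom in on these.

Run:
```python
import cv2
s=cv2.imread("pics/s0.png");t=cv2.imread("pics/t0.png")
f=lambda im,x0,y0,x1,y1,k:cv2.resize(im[y0:y1,x0:x1],None,fx=k,fy=k,interpolation=cv2.INTER_CUBIC)
cv2.imwrite("pics/z1.png",f(t,400,120,610,220,3.8))
cv2.imwrite("pics/z2.png",f(t,270,170,350,260,6))
cv2.imwrite("pics/z3.png",f(s,80,120,240,240,5))
cv2.imwrite("pics/z4.png",f(s,290,130,370,220,6))
```

```text
(no output)
```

View pics/z1.png

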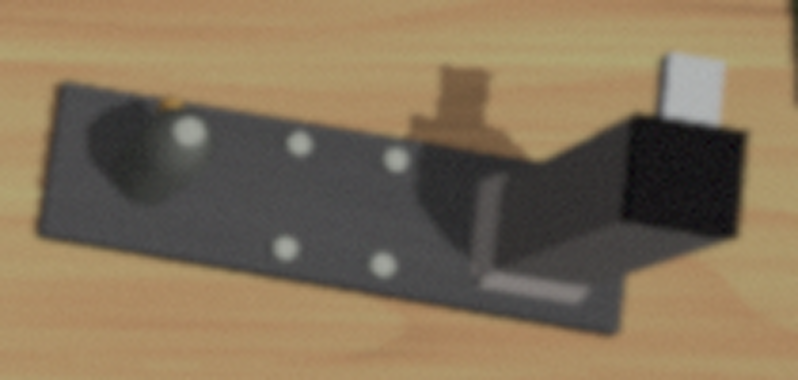

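View pics/z2.png

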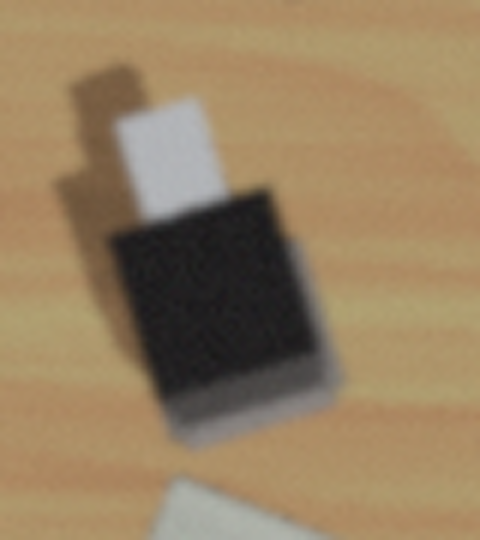

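View pics/z3.png

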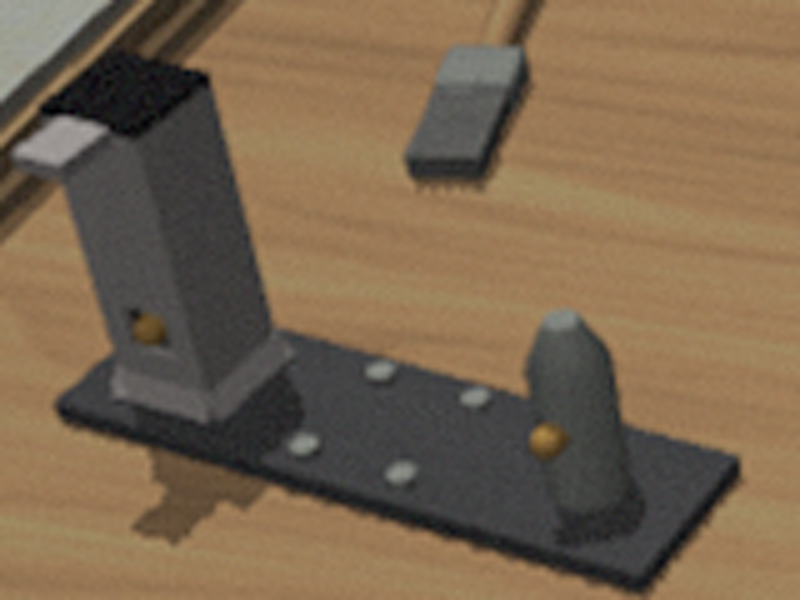

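View pics/z4.png

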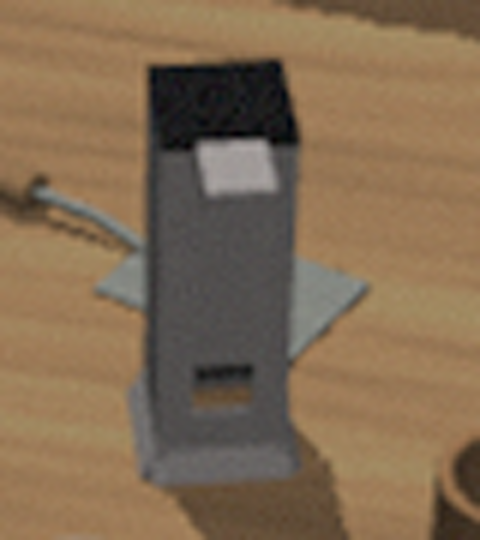

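```bash
cat > m.py <<'E'
from h import *
def P(n,pts,k,x0,y0,z): return np.array([plane(n,(x+.5)/k-.5+x0,(y+.5)/k-.5+y0,z)[:2] for x,y in pts])
def rep(nm,c):
    e1=c[1]-c[0];e2=c[3]-c[0]
    print(nm,c.round(0).tolist(),"cen",c.mean(0).round(1),"len",np.linalg.norm(e1).round(1),np.linalg.norm(e2).round(1))
    ax=-(e2+(c[2]-c[1])); ay=-(e1+(c[2]-c[3])); 
    print("  yaw x",np.arctan2(ax[1],ax[0]).round(3)," yaw y",(np.arctan2(ay[1],ay[0])-np.pi/2).round(3))
E
python3 - <<'E'
from m import *
im=cv2.imread("pics/t0.png")
for nm,(x0,y0,x1,y1),z in (("tall",(280,190,335,250),150),("short",(165,220,220,270),95),("up",(555,140,605,190),162)):
    g=im[y0:y1,x0:x1].max(2); m=(g<38).astype(np.uint8)
    c=max(cv2.findContours(m,0,cv2.CHAIN_APPROX_NONE)[0],key=cv2.contourArea)
    r=cv2.minAreaRect(c); b=cv2.boxPoints(r)+[x0,y0]
    q=np.array([plane("top",u,v,z)[:2] for u,v in b]); 
    print(nm,b.round(1).tolist()); print("  cen",q.mean(0).round(1),"sides",np.linalg.norm(np.roll(q,-1,0)-q,axis=1).round(1),"ang",[np.arctan2(*(q[(i+1)%4]-q[i])[::-1]).round(3) for i in range(4)])
rep("tall",P("top",[(112,238),(270,190),(318,352),(163,400)],6,270,170,150))
rep("up",P("top",[(633,115),(747,132),(737,238),(622,220)],3.8,400,120,162))
rc=P("top",[(62,83),(38,236),(615,333)],3.8,400,120,12); print("rail",rc.round(1).tolist(),np.linalg.norm(np.diff(rc,axis=0),axis=1))
d=rc[0]-rc[1]; e=rc[1]-rc[2]; print(np.arctan2(d[1],d[0]),np.arctan2(e[1],e[0])-np.pi/2)
print("tip top",P("top",[(188,130)],3.8,400,120,100),"tip scene",P("scene",[(561,320)],5,80,120,100))
print("cap scene tall",P("scene",[(148,66),(280,60),(298,148),(160,140)],6,290,130,150).mean(0))
# rail origin: 50 mm in from +y end, mid
y=e/np.linalg.norm(e); print("rail origin",(rc[0]+rc[1])/2-50*y)
E
```

```text
tall [[289.1, 209.9], [313.4, 202.4], [321.1, 227.5], [296.8, 235.0]]
  cen [484.2  80.6] sides [42.1 43.8 41.8 43.7] ang [np.float64(-1.253), np.float64(-2.825), np.float64(1.887), np.float64(0.325)]
short [[173.5, 254.7], [178.0, 230.2], [202.9, 234.7], [198.4, 259.3]]
  cen [440.3 289.2] sides [43.7 45.5 43.6 45.2] ang [np.float64(-0.116), np.float64(-1.731), np.float64(3.018), np.float64(1.413)]
up [[562.1, 178.3], [565.6, 150.2], [595.3, 153.9], [591.8, 182.0]]
  cen [ 577.3 -366.9] sides [48.  48.3 47.9 47.8] ang [np.float64(-0.179), np.float64(-1.687), np.float64(2.954), np.float64(1.457)]
tall [[499.0, 109.0], [514.0, 65.0], [469.0, 51.0], [455.0, 94.0]] cen [484.1  79.8] len 45.7 47.1
  yaw x 0.319  yaw y 0.316
up [[604.0, -348.0], [597.0, -397.0], [551.0, -389.0], [558.0, -341.0]] cen [ 577.5 -368.8] len 48.9 47.1
  yaw x -0.16  yaw y -0.144
rail [[657.3, -129.7], [575.3, -116.3], [529.5, -409.4]] [ 83.03389361 296.69915826]
-0.16200847693825357 -0.15502698454455888
tip top [[ 610.50898057 -172.11303954]] tip scene [[ 610.82844732 -173.12289973]]
cap scene tall [488.31204607  80.04987342]
rail origin [ 608.57536718 -172.3949933 ]
```

Estimates: tall tube at about (486,80) with yaw 0.318, and spigot at (610,-172) with rack yaw -0.157. First I'll roll the tool to match the tube's yaw.

>>> send_rows:
  motion:
    - {"slide": [0, 0, 0], "roll": -0.966}
    - {"slide": [0, 0, 0], "roll": -0.966}
    - {"slide": [0, 0, 0], "roll": -0.966}
    - {"slide": [0, 0, 0], "roll": -0.966}
    - {"slide": [0, 0, 0], "roll": -0.966}
    - {"slide": [0, 0, 0], "roll": -0.966}
    - {"slide": [0, 0, 0], "roll": -0.966}
    - {"slide": [0, 0, 0], "roll": 0}
  jaw: 0

```text
t: 0.77
tool_pos: [126.6, 560.7, 253.0]
orientation: [-0.0, -0.161, 0.987, -0.0]
contact_force: [1.4, -0.1, -0.5]
finger_gap: 1.001
```

```bash
cat > d.py <<'E'
from h import *
import sys
from scipy.spatial.transform import Rotation as Ro
def go(target,yaw):
    s=manip.observe(); q=s["orientation"]; R=Ro.from_quat([q[1],q[2],q[3],q[0]]).as_matrix()
    d=np.array(target)-s["tool_pos"]; a=np.arctan2(R[1,1],R[0,1])-np.pi/2
    dy=(yaw-a+np.pi/2)%np.pi-np.pi/2
    print("t",s["t"],"pos",np.round(s["tool_pos"],1),"yaw",a.round(4),"tilt z",R[:,2].round(4),"F",np.round(s["contact_force"],1),"gap",np.round(s["finger_gap"],3),"q",np.round(s["qpos"],2))
    print("slide units",(R.T@d/300).round(4),"roll units",(-dy/.08).round(3))
if __name__=="__main__":
    v=list(map(float,sys.argv[1:])); go(v[:3],v[3])
E
python3 d.py 485.5 80 253 .318
```

```text
t 0.7667 pos [126.6 560.7 253. ] yaw 0.3229 tilt z [-2.e-04 -7.e-04 -1.e+00] F [ 1.4 -0.1 -0.5] gap 1.001 q [-1.31  0.71 -0.19  1.48  0.15  0.96  0.35]
slide units [-6.2600e-01 -1.8992e+00  8.0000e-04] roll units 0.061
```

>>> send_rows:
  motion:
    - {"slide": [-0.0125, -0.038, 0], "roll": 0.06}
    - {"slide": [-0.025, -0.076, 0], "roll": 0}
    - {"slide": [-0.025, -0.076, 0], "roll": 0}
    - {"slide": [-0.025, -0.076, 0], "roll": 0}
    - {"slide": [-0.025, -0.076, 0], "roll": 0}
    - {"slide": [-0.025, -0.076, 0], "roll": 0}
    - {"slide": [-0.025, -0.076, 0], "roll": 0}
    - {"slide": [-0.025, -0.076, 0], "roll": 0}
    - {"slide": [-0.025, -0.076, 0], "roll": 0}
    - {"slide": [-0.025, -0.076, 0], "roll": 0}
    - {"slide": [-0.025, -0.076, 0], "roll": 0}
    - {"slide": [-0.025, -0.076, 0], "roll": 0}
    - {"slide": [-0.025, -0.076, 0], "roll": 0}
    - {"slide": [-0.025, -0.076, 0], "roll": 0}
    - {"slide": [-0.025, -0.076, 0], "roll": 0}
    - {"slide": [-0.025, -0.076, 0], "roll": 0}
    - {"slide": [-0.025, -0.076, 0], "roll": 0}
    - {"slide": [-0.025, -0.076, 0], "roll": 0}
    - {"slide": [-0.025, -0.076, 0], "roll": 0}
    - {"slide": [-0.025, -0.076, 0], "roll": 0}

```text
t: 2.43
tool_pos: [403.6, 182.2, 253.3]
orientation: [-0.0, -0.155, 0.988, -0.0]
contact_force: [0.7, -0.2, -0.3]
finger_gap: 1.001
```

```bash
python3 d.py 485.5 80 253 .318
```

```text
t 2.4333 pos [403.6 182.2 253.3] yaw 0.311 tilt z [-1.e-04 -2.e-04 -1.e+00] F [ 0.7 -0.2 -0.3] gap 1.001 q [-0.33  0.53 -0.27  1.93  0.21  0.71  1.16]
slide units [-0.1555 -0.4078  0.0009] roll units -0.087
```

>>> send_rows:
  motion:
    - {"slide": [-0.025, -0.07, 0], "roll": -0.05}
    - {"slide": [-0.025, -0.07, 0], "roll": 0}
    - {"slide": [-0.025, -0.07, 0], "roll": 0}
    - {"slide": [-0.025, -0.07, 0], "roll": 0}
    - {"slide": [-0.025, -0.07, 0], "roll": 0}
    - {"slide": [-0.0135, -0.04, 0], "roll": 0}
    - {"slide": [0, -0.02, 0], "roll": 0}
    - {"slide": [0, 0, 0], "roll": 0}
    - {"slide": [0, 0, 0], "roll": 0}

```text
t: 3.18
tool_pos: [480.4, 80.2, 253.3]
orientation: [-0.0, -0.158, 0.987, 0.0]
contact_force: [-0.2, -0.1, 0.4]
finger_gap: 0.997
```

```bash
python3 d.py 485.5 80 131 .318
```

```text
t 3.1833 pos [480.4  80.2 253.3] yaw 0.3182 tilt z [-4.e-04  3.e-04 -1.e+00] F [-0.2 -0.1  0.4] gap 0.997 q [-0.06  0.59 -0.29  1.79  0.22  0.8   1.42]
slide units [-0.016  -0.0062  0.4076] roll units 0.003
```

>>> send_rows:
  motion:
    - {"slide": [-0.016, -0.006, 0], "roll": 0}
    - {"slide": [0, 0, 0.05], "roll": 0}
    - {"slide": [0, 0, 0.06], "roll": 0}
    - {"slide": [0, 0, 0.06], "roll": 0}
    - {"slide": [0, 0, 0.06], "roll": 0}
    - {"slide": [0, 0, 0.06], "roll": 0}
    - {"slide": [0, 0, 0.05], "roll": 0}
    - {"slide": [0, 0, 0.04], "roll": 0}
    - {"slide": [0, 0, 0.028], "roll": 0}
    - {"slide": [0, 0, 0], "roll": 0}
    - {"slide": [0, 0, 0], "roll": 0}

```text
t: 4.1
tool_pos: [486.1, 79.7, 131.1]
orientation: [-0.0, -0.159, 0.987, -0.0]
contact_force: [-0.4, -0.0, 0.3]
finger_gap: 0.999
```

```bash
python3 d.py 485.5 80 131 .318
python3 - <<'E'
from h import *
a=shot("scene","s1.png");b=shot("top","t1.png")
z=np.hstack([cv2.resize(a[70:220,260:400],None,fx=2.8,fy=2.8,interpolation=2),cv2.resize(b[140:290,240:380],None,fx=2.8,fy=2.8,interpolation=2)])
cv2.imwrite("pics/z5.png",z[:,:,::-1])
E
```

```text
t 4.1 pos [486.1  79.7 131.1] yaw 0.3189 tilt z [-2.e-04 -1.e-04 -1.e+00] F [-0.4 -0.   0.3] gap 0.999 q [-0.12  0.79 -0.2   1.91  0.32  0.47  1.35]
slide units [0.0015 0.0015 0.0003] roll units 0.012
```

View pics/z5.png

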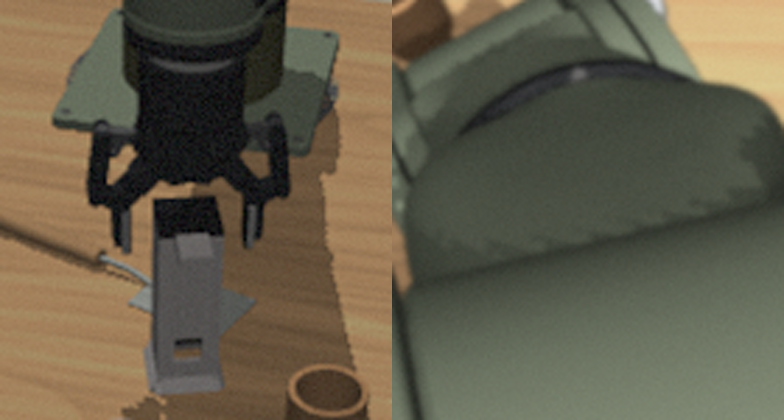

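The fingers straddle the tube symmetrically in the scene view, with the tube top at about (188,215) in the crop. The arm hides the top view. I'm closing the jaw.

>>> send_rows:
  motion:
    - {"slide": [0, 0, 0], "roll": 0}
    - {"slide": [0, 0, 0], "roll": 0}
    - {"slide": [0, 0, 0], "roll": 0}
    - {"slide": [0, 0, 0], "roll": 0}
    - {"slide": [0, 0, 0], "roll": 0}
    - {"slide": [0, 0, 0], "roll": 0}
    - {"slide": [0, 0, 0], "roll": 0}
    - {"slide": [0, 0, 0], "roll": 0}
  jaw: 1

```text
t: 4.87
tool_pos: [486.3, 79.3, 131.3]
orientation: [0.0, -0.158, 0.987, -0.0]
contact_force: [-1.3, 0.5, 7.3]
finger_gap: 0.563
```

```bash
python3 d.py 485.5 80 275 .318
```

```text
t 4.8667 pos [486.3  79.3 131.3] yaw 0.3182 tilt z [ 6.e-04  1.e-04 -1.e+00] F [-1.3  0.5  7.3] gap 0.563 q [-0.12  0.79 -0.2   1.91  0.32  0.47  1.35]
slide units [ 0.0014  0.0029 -0.479 ] roll units 0.003
```

>>> send_rows:
  motion:
    - {"slide": [0, 0, -0.02], "roll": 0}
    - {"slide": [0, 0, -0.04], "roll": 0}
    - {"slide": [0, 0, -0.06], "roll": 0}
    - {"slide": [0, 0, -0.06], "roll": 0}
    - {"slide": [0, 0, -0.06], "roll": 0}
    - {"slide": [0, 0, -0.06], "roll": 0}
    - {"slide": [0, 0, -0.06], "roll": 0}
    - {"slide": [0, 0, -0.06], "roll": 0}
    - {"slide": [0, 0, -0.04], "roll": 0}
    - {"slide": [0, 0, -0.02], "roll": 0}
    - {"slide": [0, 0, 0], "roll": 0.5}
    - {"slide": [0, 0, 0], "roll": 0.9}
    - {"slide": [0, 0, 0], "roll": 0.9}
    - {"slide": [0, 0, 0], "roll": 0.9}
    - {"slide": [0, 0, 0], "roll": 0.9}
    - {"slide": [0, 0, 0], "roll": 0.9}
    - {"slide": [0, 0, 0], "roll": 0.6}
    - {"slide": [0, 0, 0], "roll": 0.34}
    - {"slide": [0, 0, 0], "roll": 0}

```text
t: 6.45
tool_pos: [485.9, 79.3, 274.7]
orientation: [-0.0, 0.079, 0.997, -0.0]
contact_force: [-0.0, 0.6, -3.7]
finger_gap: 0.554
```

```bash
python3 d.py 610 -172 275 -.157
```

```text
t 6.45 pos [485.9  79.3 274.7] yaw -0.1575 tilt z [-6.e-04 -3.e-04 -1.e+00] F [-0.   0.6 -3.7] gap 0.554 q [-0.13  0.56 -0.16  1.74  0.11  0.85  1.07]
slide units [-0.54   -0.7624 -0.0009] roll units -0.007
```

>>> send_rows:
  motion:
    - {"slide": [-0.02, -0.03, 0], "roll": 0}
    - {"slide": [-0.04, -0.05, 0], "roll": 0}
    - {"slide": [-0.04, -0.06, 0], "roll": 0}
    - {"slide": [-0.04, -0.06, 0], "roll": 0}
    - {"slide": [-0.04, -0.06, 0], "roll": 0}
    - {"slide": [-0.04, -0.06, 0], "roll": 0}
    - {"slide": [-0.04, -0.06, 0], "roll": 0}
    - {"slide": [-0.04, -0.06, 0], "roll": 0}
    - {"slide": [-0.04, -0.06, 0], "roll": 0}
    - {"slide": [-0.04, -0.06, 0], "roll": 0}
    - {"slide": [-0.04, -0.06, 0], "roll": 0}
    - {"slide": [-0.04, -0.05, 0], "roll": 0}
    - {"slide": [-0.04, -0.04, 0], "roll": 0}
    - {"slide": [-0.03, -0.03, 0], "roll": 0}
    - {"slide": [-0.01, -0.022, 0], "roll": 0}
    - {"slide": [0, 0, 0], "roll": 0}
    - {"slide": [0, 0, 0], "roll": 0}
    - {"slide": [0, 0, 0], "roll": 0}

```text
t: 7.95
tool_pos: [610.1, -171.2, 275.0]
orientation: [-0.0, 0.078, 0.997, 0.0]
contact_force: [0.9, -1.0, -2.5]
finger_gap: 0.558
```

```bash
python3 d.py 610 -172 275 -.157
python3 - <<'E'
from h import *
a=shot("scene","s2.png")
z=cv2.resize(a[60:240,110:290],None,fx=3.3,fy=3.3,interpolation=2)
cv2.imwrite("pics/z6.png",z[:,:,::-1])
E
```

```text
t 7.95 pos [ 610.1 -171.2  275. ] yaw -0.1559 tilt z [-1.e-04  3.e-04 -1.e+00] F [ 0.9 -1.  -2.5] gap 0.558 q [ 0.3   0.79 -0.18  1.2   0.14  1.16  1.53]
slide units [-0.0001 -0.0026  0.0001] roll units 0.014
```

View pics/z6.png

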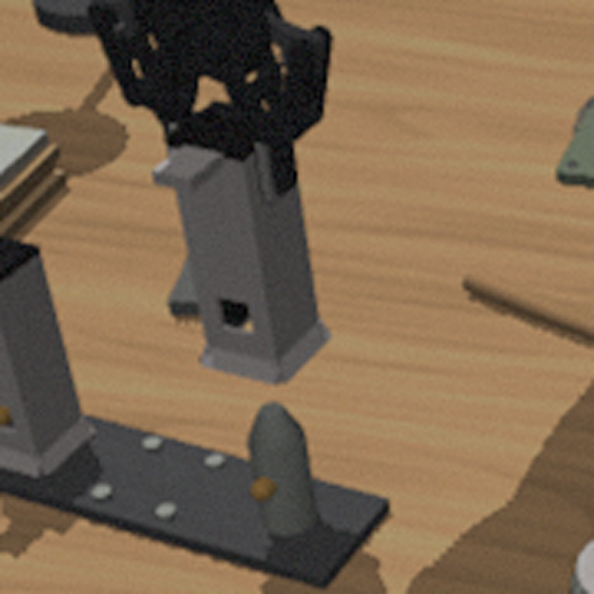

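Held upright above the spigot, with the hole and ledge on the button's side. The flare corners are at crop pixels (203,362), (278,382) and (328,335). I'll check the alignment from those.

Run:
```python
from m import *
c=P("scene",[(203,362),(278,382),(328,335)],3.3,110,60,144)
print(c.round(1),np.linalg.norm(np.diff(c,axis=0),axis=1),"cen",(c[0]+c[2])/2)
x=c[1]-c[2];print(np.arctan2(x[1],x[0]))
print("tip",P("scene",[(272,408)],3.3,110,60,100))
```

```text
[[ 629.8 -201.7]
 [ 638.3 -150.6]
 [ 586.2 -140.3]] [51.82628079 53.17065463] cen [ 607.98054749 -171.00102855]
-0.1952307512408463
tip [[ 609.71732331 -172.99905923]]
```

>>> send_rows:
  motion:
    - {"slide": [-0.0036, -0.0038, 0], "roll": 0.01}
    - {"slide": [0, 0, 0.02], "roll": 0}
    - {"slide": [0, 0, 0.03], "roll": 0}
    - {"slide": [0, 0, 0.03], "roll": 0}
    - {"slide": [0, 0, 0.03], "roll": 0}
    - {"slide": [0, 0, 0.03], "roll": 0}
    - {"slide": [0, 0, 0.03], "roll": 0}
    - {"slide": [0, 0, 0.03], "roll": 0}
    - {"slide": [0, 0, 0.02], "roll": 0}
    - {"slide": [0, 0, 0.02], "roll": 0}
    - {"slide": [0, 0, 0.01], "roll": 0}
    - {"slide": [0, 0, 0], "roll": 0}
    - {"slide": [0, 0, 0], "roll": 0}

```text
t: 9.08
tool_pos: [611.4, -173.2, 200.1]
orientation: [0.0, 0.079, 0.997, -0.0]
contact_force: [-0.2, 0.1, -2.5]
finger_gap: 0.559
```

```bash
python3 d.py 611 -172.5 143 -.157
python3 - <<'E'
from h import *
a=shot("scene","s3.png")
z=cv2.resize(a[80:240,110:270],None,fx=3.7,fy=3.7,interpolation=2)
cv2.imwrite("pics/z7.png",z[:,:,::-1])
E
```

```text
t 9.0833 pos [ 611.4 -173.2  200.1] yaw -0.1576 tilt z [ 2.e-04 -2.e-04 -1.e+00] F [-0.2  0.1 -2.5] gap 0.559 q [ 0.3   0.86 -0.17  1.31  0.15  0.98  1.52]
slide units [0.0017 0.002  0.1903] roll units -0.008
```

View pics/z7.png

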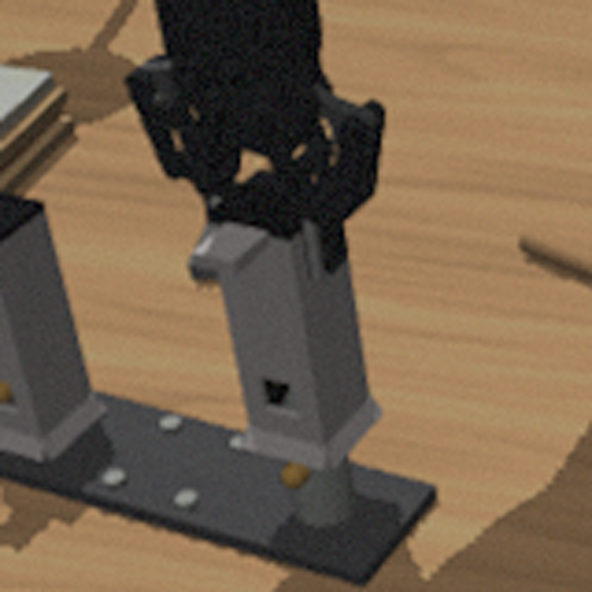

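The mouth is over the spigot with no contact force, and the button at (295,475) is just below the rim. Pressing on gently.

>>> send_rows:
  motion:
    - {"slide": [0.001, 0.002, 0.01], "roll": 0}
    - {"slide": [0, 0, 0.01], "roll": 0}
    - {"slide": [0, 0, 0.01], "roll": 0}
    - {"slide": [0, 0, 0.01], "roll": 0}
    - {"slide": [0, 0, 0.01], "roll": 0}
    - {"slide": [0, 0, 0.01], "roll": 0}

```text
t: 9.63
tool_pos: [611.7, -172.6, 182.2]
orientation: [0.001, 0.079, 0.997, -0.0]
contact_force: [3.3, -1.4, 4.2]
finger_gap: 0.561
```

>>> send_rows:
  motion:
    - {"slide": [0, 0, 0.01], "roll": 0}
    - {"slide": [0, 0, 0.01], "roll": 0}
    - {"slide": [0, 0, 0.01], "roll": 0}

```text
t: 9.88
tool_pos: [611.5, -172.6, 173.0]
orientation: [0.001, 0.079, 0.997, -0.0]
contact_force: [3.7, -1.1, 1.8]
finger_gap: 0.557
```

```bash
python3 d.py 611 -172.5 143 -.157
```

```text
t 9.8833 pos [ 611.5 -172.6  173. ] yaw -0.1576 tilt z [ 1.3e-03 -3.0e-04 -1.0e+00] F [ 3.7 -1.1  1.8] gap 0.557 q [ 0.3   0.9  -0.16  1.34  0.16  0.92  1.51]
slide units [ 0.0019 -0.0001  0.0998] roll units -0.008
```

>>> send_rows:
  motion:
    - {"slide": [0, 0, 0.012], "roll": 0}
    - {"slide": [0, 0, 0.012], "roll": 0}
    - {"slide": [0, 0, 0.012], "roll": 0}
    - {"slide": [0, 0, 0.012], "roll": 0}
    - {"slide": [0, 0, 0.012], "roll": 0}
    - {"slide": [0, 0, 0.012], "roll": 0}
    - {"slide": [0, 0, 0.01], "roll": 0}
    - {"slide": [0, 0, 0.008], "roll": 0}
    - {"slide": [0, 0, 0], "roll": 0}

```text
t: 10.63
tool_pos: [610.3, -172.4, 145.1]
orientation: [-0.001, 0.079, 0.997, 0.0]
contact_force: [0.3, -0.8, -3.2]
finger_gap: 0.561
```

```bash
python3 d.py 611 -172.5 143 -.157
```

```text
t 10.6333 pos [ 610.3 -172.4  145.1] yaw -0.1577 tilt z [-2.3e-03  3.0e-04 -1.0e+00] F [ 0.3 -0.8 -3.2] gap 0.561 q [ 0.3   0.93 -0.16  1.37  0.17  0.86  1.5 ]
slide units [-0.0024  0.0001  0.0069] roll units -0.008
```

The side force has dropped to zero, so the button has probably popped out. I'll press down to the rail.

>>> send_rows:
  motion:
    - {"slide": [0, 0, 0.005], "roll": 0}
    - {"slide": [0, 0, 0.005], "roll": 0}
    - {"slide": [0, 0, 0], "roll": 0}

```text
t: 10.88
tool_pos: [611.0, -172.5, 143.4]
orientation: [0.0, 0.079, 0.997, -0.0]
contact_force: [-2.6, 0.8, 5.1]
finger_gap: 0.552
```

```bash
python3 d.py 611 -172.5 143 -.157
python3 - <<'E'
from h import *
a=shot("scene","s4.png")
z=cv2.resize(a[100:240,110:250],None,fx=4.2,fy=4.2,interpolation=2)
cv2.imwrite("pics/z8.png",z[:,:,::-1])
E
```

```text
t 10.8833 pos [ 611.  -172.5  143.4] yaw -0.1577 tilt z [ 0.e+00 -2.e-04 -1.e+00] F [-2.6  0.8  5.1] gap 0.552 q [ 0.3   0.93 -0.16  1.37  0.17  0.86  1.5 ]
slide units [0.     0.     0.0012] roll units -0.008
```

View pics/z8.png

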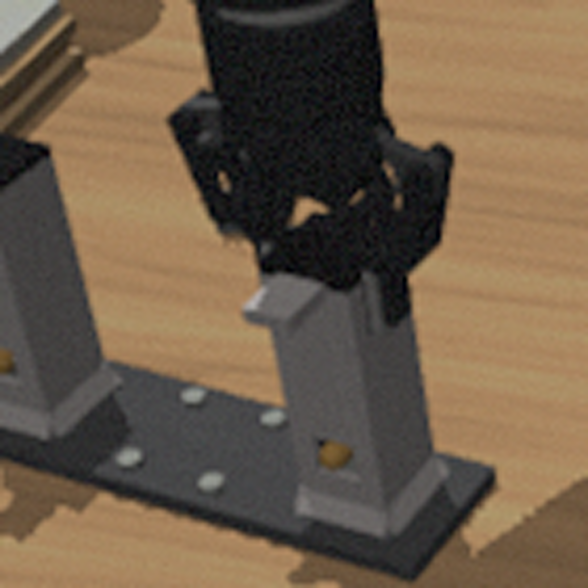

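The button shows through the hole at (333,453), and there is about 8 N of contact with the rail. One more light press to confirm it is home.

>>> send_rows:
  motion:
    - {"slide": [0, 0, 0.004], "roll": 0}
    - {"slide": [0, 0, 0], "roll": 0}
    - {"slide": [0, 0, 0], "roll": 0}

```text
t: 11.18
tool_pos: [611.2, -172.5, 143.2]
orientation: [0.001, 0.079, 0.997, -0.0]
contact_force: [-5.1, 2.5, 20.9]
finger_gap: 0.559
```

```bash
python3 d.py 611 -172.5 143 -.157
```

```text
t 11.1833 pos [ 611.2 -172.5  143.2] yaw -0.1577 tilt z [ 1.1e-03 -4.0e-04 -1.0e+00] F [-5.1  2.5 20.9] gap 0.559 q [ 0.3   0.93 -0.16  1.37  0.17  0.85  1.5 ]
slide units [ 0.0008 -0.0001  0.0008] roll units -0.009
```

It stopped solidly: the force rose to 21 N with only 0.2 mm of movement. I'll ease off, release and withdraw upward.

>>> send_rows:
  motion:
    - {"slide": [0, 0, -0.005], "roll": 0}
    - {"slide": [0, 0, 0], "roll": 0}

```text
t: 11.35
tool_pos: [611.1, -172.6, 143.6]
orientation: [0.0, 0.079, 0.997, -0.0]
contact_force: [-0.2, 0.2, -2.6]
finger_gap: 0.557
```

>>> send_rows:
  motion:
    - {"slide": [0, 0, 0], "roll": 0}
    - {"slide": [0, 0, 0], "roll": 0}
    - {"slide": [0, 0, 0], "roll": 0}
    - {"slide": [0, 0, 0], "roll": 0}
    - {"slide": [0, 0, 0], "roll": 0}
    - {"slide": [0, 0, 0], "roll": 0}
    - {"slide": [0, 0, 0], "roll": 0}
    - {"slide": [0, 0, 0], "roll": 0}
  jaw: 0

```text
t: 12.02
tool_pos: [611.1, -172.5, 143.2]
orientation: [0.0, 0.079, 0.997, -0.0]
contact_force: [0.1, -0.3, -0.6]
finger_gap: 1.001
```

>>> send_rows:
  motion:
    - {"slide": [0, 0, -0.02], "roll": 0}
    - {"slide": [0, 0, -0.04], "roll": 0}
    - {"slide": [0, 0, -0.06], "roll": 0}
    - {"slide": [0, 0, -0.06], "roll": 0}
    - {"slide": [0, 0, -0.06], "roll": 0}
    - {"slide": [0, 0, -0.06], "roll": 0}
    - {"slide": [0, 0, -0.05], "roll": 0}
    - {"slide": [0.05, 0.04, 0], "roll": 0}
    - {"slide": [0.08, 0.08, 0], "roll": 0}
    - {"slide": [0.08, 0.08, 0], "roll": 0}
    - {"slide": [0.08, 0.08, 0], "roll": 0}
    - {"slide": [0.04, 0.06, 0], "roll": 0}
    - {"slide": [0, 0.04, 0], "roll": 0}
    - {"slide": [0, 0, 0], "roll": 0}
    - {"slide": [0, 0, 0], "roll": 0}
    - {"slide": [0, 0, 0], "roll": 0}

```text
t: 13.35
tool_pos: [531.6, -45.4, 248.2]
orientation: [0.0, 0.079, 0.997, -0.0]
contact_force: [0.1, -0.4, -0.5]
finger_gap: 1.004
```

```bash
python3 d.py 611 -172.5 143 -.157
python3 - <<'E'
from h import *
a=shot("scene","s5.png");b=shot("top","t5.png")
z=np.hstack([cv2.resize(a[100:240,80:250],(476,392),interpolation=2),cv2.resize(b[110:230,405:525],(320,320),interpolation=2)[:392] if 0 else cv2.copyMakeBorder(cv2.resize(b[110:230,405:525],(320,320),interpolation=2),0,72,0,0,0)])
cv2.imwrite("pics/z9.png",z[:,:,::-1])
E
```

```text
t 13.35 pos [531.6 -45.4 248.2] yaw -0.1587 tilt z [ 2.e-04 -6.e-04 -1.e+00] F [ 0.1 -0.4 -0.5] gap 1.004 q [ 0.11  0.65 -0.16  1.64  0.13  0.86  1.31]
slide units [-0.3283 -0.3762  0.3511] roll units -0.022
```

View pics/z9.png

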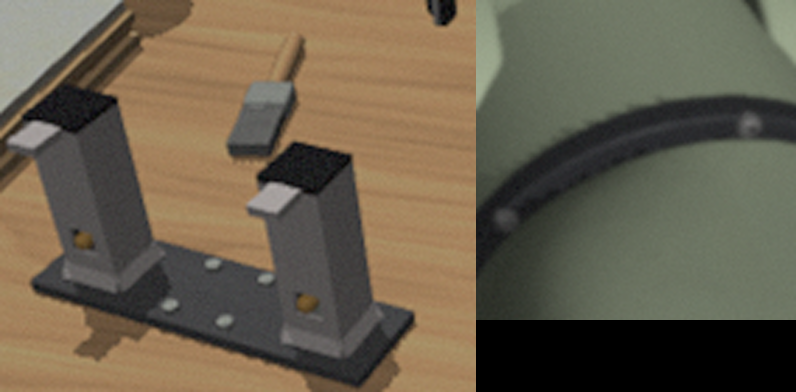

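View pics/s5.png

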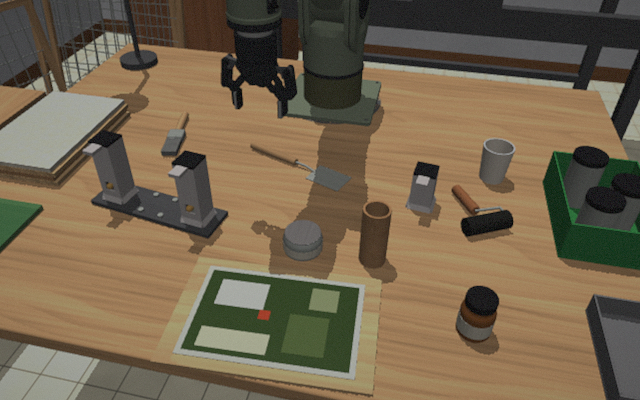

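The new upright stands straight beside the existing one, with its button showing in the hole at about (188,207). The short tube hasn't moved (423,187), and the gripper is clear.

```bash
python3 -c "
from cell import manip
print(manip.job_done())"
```

```text
the job is handed in; nothing more can be done
None
```

The tall tube is on the spigot and fully home, with the button out through its hole. I let go, moved the gripper clear and handed the job in at about 13.5 s.

- **Button:** a sideways force of about 4 N showed as the mouth passed over the button. It dropped to zero once the hole came level.
- **Seating:** the tool stopped at z = 143 mm, the height expected for the tube resting on the rail. An extra press raised the force to 21 N with only about 0.2 mm of movement.
- **Last picture:** the scene camera shows the tube upright and matching its neighbour, with the button visible in the hole. The short tube has not moved, and the gripper reads no contact.
- **Not checked:** the arm blocked the top camera's view of the rack, so the final check rests on the scene view and the forces.

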